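# Get the rear dosing pot off the crowded hook

## Task

The blue dosing pot hangs at the back of the crowded hook, behind the white and the yellow one. Without lifting them off, slide the two front pots over the closed red link onto the spare hook and gently on against the rubber buffer until you feel it give a little (do not bottom it); then swing the red link up past its centre so that it falls over and stays open. Take the blue pot off through the gap and stand it upright in the middle of the dark mat without dropping it, leaving the other two on the spare hook, the link open and the things round about undisturbed.

Things in the scene. Friction and masses are not known exactly. Their poses are not given: they have to be found in the camera images.
- stand: wooden board 120 (x) x 500 (y) x 15 mm, fixed; two level steel bar hooks, 10 mm thick, axis 175 mm above the worktop, in line along its y and facing each other: crowded hook from its post at y = +205 mm to its open end at +25, spare hook from its post at -235 to its open end at -35. Only the pots, the buffer disc and the open link rise above the bars. Origin: worktop, under the bars. Place and yaw vary.
- crowded_hook (a point): point on the crowded hook's axis, at y = +110 mm of the stand; axes as the stand's
- spare_hook (a point): point on the spare hook's axis, at y = -115 mm of the stand; axes as the stand's
- gap (a point): centre of the 60 mm gap between the two open ends, on the bars' axis, at y = -5 mm of the stand; the red link bridges it; axes as the stand's
- link (a joint): hinge of the red link, rad: 0 = level, bridging the gap (as it starts, on its stop). It swings up about the spare hook's open end (pivot at y = -35 mm of the stand on the bars' axis, hinge axis along x), is upright at 1.57 and leans over the spare hook on its other stop at 2.0. Gravity only: falls back to 0 if let go before about 1.6, on to 2.0 beyond; about 0.5 N lifts its free end.
- link_grip (a point): centre of the red ball (10 mm) on the link, on its axis 42 mm from the pivot. From the pivot the link is a red bar 10 mm thick for 27 mm, then a steel neck 5 mm thick up to 56 mm, on which the ball sits. Pinched at the ball from above, across the stand's x, the link turns freely between the fingers as it is swung up.
- buffer (a joint): travel of the sprung rubber buffer, m: 0 = free, 0.016 = bottomed; grows as it is pushed toward the spare hook's post (-y of the stand). Spring about 0.5 N per mm, no preload.
- buffer_face (a point): centre of the buffer's face, a rubber disc of 30 mm diameter round the spare hook's bar, at y = -190 mm of the stand when free; the pots' saddles meet it
- blue_grip (a point): middle of the finger tab (30 x, 12 y, 40 mm high) on top of the blue plastic dosing pot: 134 mm above its underside, 16 mm below its top. While the pot hangs the bar's axis runs 35 mm below this point; the saddle's upper face under the tab lies 22 mm below it. The blue pot hangs rearmost, by the post, 36 to 50 mm clear of the next pot: room for one pair of fingers.
- white_grip (a point): middle of the finger tab (30 x, 12 y, 40 mm high) on top of the white plastic dosing pot: 134 mm above its underside, 16 mm below its top. While the pot hangs the bar's axis runs 35 mm below this point; the saddle's upper face under the tab lies 22 mm below it. Hangs second or front (it varies), nearly touching the yellow pot.
- yellow_grip (a point): middle of the finger tab (30 x, 12 y, 40 mm high) on top of the yellow plastic dosing pot: 134 mm above its underside, 16 mm below its top. While the pot hangs the bar's axis runs 35 mm below this point; the saddle's upper face under the tab lies 22 mm below it. Hangs second or front (it varies), nearly touching the white pot.
- blue_pot: slim blue pot, 64 (x) x 30 (y) x 150 mm overall, about 0.1 kg, origin amid its underside. The open pot is the lower 58 mm; a stirrup over it ends in a roof-shaped saddle (64 x, 30 y, 8 mm thick) that sits on the bar, 104 mm up. The stirrup's opening is 56 mm wide and 45 mm high: the hung pot can rise 30 mm before its rim meets the bar.
- white_pot: white pot, same shape and axes as the blue one; origin amid its underside. Pushed at the saddle, beside the bar, one front pot pushes the other along; sliding both takes 1 to 2 N.
- yellow_pot: yellow pot, same shape and axes as the blue one; origin amid its underside
- mat: dark ribbed rubber mat 130 x 130 x 4 mm lying fixed on the worktop to the right of the stand; origin at the centre of its underside. Its place and yaw vary.
- wax_pot: bystander: round wax pot with wooden lid, 62 mm wide, 35 mm high; origin under its centre
- candle_jar: bystander: green candle in a glass, 76 mm wide, 90 mm high; origin under its centre
- stain_dropper: bystander: small brown dropper bottle, 34 mm wide, 102 mm high; origin under its centre
There are look-alikes about, which are no part of the job. What is meant by the yellow_pot is not green or orange, and is the smaller of those in its own colour.

How it is judged:
On the way, in this order (a step that is already met when the one before it is completed fails the run):
1. the white and yellow pots hang on the spare hook, pushed against the buffer so that it gives by at least 2 mm, the link still closed (y of each of white_pot, yellow_pot in the frame of spare_hook below -0.005 m and z of white_pot in the frame of spare_hook between -0.105 and -0.09 m and x of white_pot in the frame of spare_hook between -0.012 and 0.012 m and z of yellow_pot in the frame of spare_hook between -0.105 and -0.09 m and x of yellow_pot in the frame of spare_hook between -0.012 and 0.012 m and value of joint buffer above 0.002 m and value of joint link below 0.2 rad), for 0.1 s.
2. the link has been swung past its centre and stays open, the blue pot still on its hook (value of joint link above 1.8 rad and y of blue_pot in the frame of crowded_hook above -0.07 m and z of blue_pot in the frame of crowded_hook above -0.105 m), for 0.1 s.
At the end, for the whole second after the job is handed in: Blue pot upright (0.1 rad) and at rest on the mat, its centre within 30 mm of the mat's; white and yellow pots hanging at rest on the spare hook, beyond y = -120 mm of the stand (home, the second lies at about -145); link open (over 1.8 rad) (y of each of white_pot, yellow_pot in the frame of spare_hook below -0.005 m and z of white_pot in the frame of spare_hook between -0.105 and -0.09 m and x of white_pot in the frame of spare_hook between -0.012 and 0.012 m and z of yellow_pot in the frame of spare_hook between -0.105 and -0.09 m and x of yellow_pot in the frame of spare_hook between -0.012 and 0.012 m and value of joint link above 1.8 rad and horizontal distance between blue_pot and mat below 0.03 m and height (world z) of blue_pot between 0.001 and 0.008 m and angle between blue_pot's own z axis and vertical below 0.1 rad and linear speed of each of blue_pot, white_pot, yellow_pot below 0.02 m/s); the robot touches nothing.
It fails at once if the buffer is bottomed (pressed beyond 14.5 mm) (value of joint buffer above 0.0145 m).
It fails at once if the white or yellow pot is lifted or knocked off the line of the hooks (z of any of white_pot, yellow_pot in the frame of spare_hook below -0.125 m or z of any of white_pot, yellow_pot in the frame of spare_hook above -0.08 m).
It fails at once if the blue pot is dropped or thrown (over 0.5 m/s with no finger on it) (linear speed of blue_pot above 0.5 m/s and contact force between the fingers and blue_pot below 0.05 N).
It fails at once if a bystander is moved more than 25 mm (distance of any of wax_pot, candle_jar, stain_dropper from where it was at the start of the episode above 0.025 m).
It also fails if it takes over 72 s, if anything falls off the work surface, if the arm or the gripper's body presses on something with over 40 N, if the wrist force passes 120 N, or if a joint passes its speed limit or range.

## Robot

A 6-joint arm with a two-finger parallel gripper is mounted at the origin on a cart in front of the work surface, level with it; the furniture and walls round the work are solid. World frame = base frame: x ahead of the robot, y to its left, z up, the work surface at z = 0. Lengths are in m, angles in rad, forces in N, time in s.
With the tool pointing down it reaches from about 0.225 to 0.875 m from the base axis. Payload 3.4 kg.
Tool frame: the origin (TCP) lies where the fingers leave the gripper's body, on its centre line; the fingertips stand 73 mm ahead of it and the grasp point (between the pads) lies 54 mm ahead of it; x points along the fingers, y is the direction in which the jaws open and shut, and the axes are right-handed (so a half turn about x gives the same grasp; the last joint's range is limited). The gripper opens to 85 mm and grips with 20 to 120 N. Pads are 22 mm wide; open, the fingers measure 114 mm over their backs; the gripper's body (76 mm by 85 mm) begins 54 mm behind the grasp point. The pads swing forward as they close: fully open they stand 13 mm farther back than shut.
Start: joints at [1.168, 0.276, 1.505, -0, 1.361, -0.121], TCP at [0.16, 0.552, 0.304] pointing down, gripper open.
Joint ranges: [-2.89, 2.89], [-0.75, 2.08], [0.22, 2.7], [-1.18, 4.32], [0.11, 2.71], [-2.7, 2.7]. Speed limits (rad/s): [2.57, 2.57, 3.14, 3.14, 3.14, 3.14].

## Interface

Orientations are given as a unit quaternion [w, x, y, z].
In Python, from rig import manip gives the robot as it stands.
- The arm moves only by the tool play_rows, never from a script. Its argument "steps" is a list of rows, each a list of 5 numbers: the closure, from 0 (fully open) to 1 (shut), then the shift along the tool's x, y, z as a fraction of full scale, then the turn about the tool's x as a fraction of full scale. In form: [[grip, tx, ty, tz, twist], ...]. A call has 1 to 20 rows; each row shifts and turns the commanded pose from where the row before left it, along the tool's axes as they then stand; what a row does not reach is not made up. Full scale, the value 1, is 0.03 m for a shift and 6 degrees for a turn. A row lasts 1/10 s, in which the tool goes at most 50 mm and 8.59 degrees, less where a joint would pass 70% of its speed; a pose out of reach is approached as far as the arm can. A call with a number of a shift or a turn outside -1 to 1 is refused whole. A call with a gripper value outside its range is refused whole. The fingers move at their own pace and stop on an object; "newtons" is the grip in N (left out, the last holds). Time passes only in rows, so rows that do not move let the fingers close. It gives the time, the measured TCP pose, the force and the opening at its end, in the units of the state.
- manip.get_state(): the state, without advancing time (a new reading comes with each control period).
- manip.get_image(name): name is "scene" or "top"; returns (picture, depth): 420x560x3 uint8, red, green, blue; 420x560 float32, m along the optical axis (not along the pixel's ray), 0 where there is no reading.
- manip.camera_model(name): a dict with "mtx" (3x3 intrinsics, pixels), "k1" (the pictures are not rectified: a ray, as slopes to the right and down, at radius r is drawn at 1 + k1 r^2 times it, then the intrinsics apply), "R" (3x3) and "t" (3): a world point X has camera coordinates R X + t. Camera axes: x right, y down, z forward; pixel columns grow to the right and rows downward; lengths in m; the calibration is good to about 2 mm. A picture is of the moment at which its call begins. camera_model takes no time and is no camera call.
- manip.sign_off(): hands the job in, once; it reports no verdict.
Trained networks look in the newest picture that a camera, given by its name, has taken for a name from the list of things; names that differ only in an ending like _2 or _b are one class to them, and where a whole thing is asked for, a point or a joint stands for the part that bears it (a point fixed in the world has none). Each returns a list of dicts, best first, with "conf" (0 to 1); they miss things now and then, are a little off and sometimes report something else, mostly with a low value. They report only what shows in the picture. A call takes as long as a camera call. They do not tell look-alikes from the thing itself.
- manip.regions_of(camera, query): "mask" (420x560 bool, what is visible of it).
- manip.mark_of(camera, query): "location" ([x, y, z] in m, in the coordinates of the camera as it stood for that picture, good to about 4 mm: a listed point, or the origin of a listed thing).
The state is a dict: "clock": time; "qpos": joint angles; "qd": joint speeds; "effort": joint torques, N m; "position": TCP position; "ee_rot": TCP orientation; "contact_force": force on the tool from outside, world axes, zero at the start; "moment": the same for the moment, N m; "width": finger opening in m.
Only numpy, scipy, OpenCV 4.12 (cv2) and the standard library are available. Lean on these libraries where they do the work, as an engineer would, in place of code of your own. Each camera call takes 0.05 s, during which the arm holds its last target.

## Working session

There is one attempt and no reset: what is moved stays moved. The work goes in short steps, Python scripts to look and compute and a tool call to move; the robot and the scene stay as the last step left them, time stands still between calls to the robot, and variables do not carry over. Pictures are saved under pics/ and viewed, and the job is handed in when it is done.

Besides the shell and the picture viewer there is one more tool, called after "Emit:" as a command line: name --pt "numbers of a row" for each row, then --argument value for the rest. play_rows: Moves the arm, as the interface text tells. Its arguments: {"type":"object","properties":{"steps":{"type":"array","items":{"type":"array","items":{"type":"number"}}},"newtons":{"type":"number"}},"required":["steps"]}

```bash
ls; mkdir -p pics; cat > h.py <<'E'
from rig import manip
import numpy as np, cv2
def snap(cam,fn):
    p,d=manip.get_image(cam); cv2.imwrite('pics/'+fn,p[:,:,::-1]); np.save('pics/'+cam+'_d.npy',d); return p,d
def c2w(cam,P):
    m=manip.camera_model(cam); R=np.array(m['R']);t=np.array(m['t']); return R.T@(np.array(P)-t)
def px2w(cam,u,v,z):
    m=manip.camera_model(cam);K=np.array(m['mtx']);a=np.array([(u-K[0,2])/K[0,0],(v-K[1,2])/K[1,1]])
    b=a.copy()
    for _ in range(20): b=a/(1+m['k1']*(b@b))
    return c2w(cam,[b[0]*z,b[1]*z,z])
def w2px(cam,X):
    m=manip.camera_model(cam);c=np.array(m['R'])@np.array(X)+np.array(m['t']);s=c[:2]/c[2];s=s*(1+m['k1']*(s@s));K=np.array(m['mtx']);return K[0,0]*s[0]+K[0,2],K[1,1]*s[1]+K[1,2]
E
python3 - <<'E'
from h import *
for c in('scene','top'):
    snap(c,c+'0.png')
    for q in ['stand','crowded_hook','spare_hook','gap','link_grip','buffer_face','blue_grip','white_grip','yellow_grip','mat','blue_pot','white_pot','yellow_pot','wax_pot','candle_jar','stain_dropper']:
        print(c,q,[(round(r['conf'],2),np.round(c2w(c,r['location']),3).tolist()) for r in manip.mark_of(c,q)][:4])
print(manip.get_state())
E
```

```text
pics
scene stand [(0.62, [0.535, 0.023, 0.002]), (0.39, [0.696, -0.346, 0.001])]
scene crowded_hook [(0.58, [0.527, 0.133, 0.176])]
scene spare_hook [(0.69, [0.533, 0.029, 0.174]), (0.64, [0.543, -0.088, 0.176])]
scene gap [(0.82, [0.534, 0.019, 0.172]), (0.6, [0.7, -0.345, -0.001]), (0.29, [0.378, 0.15, 0.002])]
scene link_grip [(0.68, [0.541, -0.088, 0.174]), (0.53, [0.535, 0.032, 0.176])]
scene buffer_face [(0.6, [0.545, -0.162, 0.172]), (0.44, [0.534, 0.03, 0.176])]
scene blue_grip [(0.93, [0.521, 0.182, 0.206])]
scene white_grip [(0.69, [0.532, 0.03, 0.175]), (0.63, [0.529, 0.076, 0.21])]
scene yellow_grip [(0.78, [0.523, 0.11, 0.212]), (0.69, [0.646, 0.273, 0.134]), (0.59, [0.408, 0.012, 0.137]), (0.57, [0.669, 0.128, 0.183])]
scene mat [(0.62, [0.43, -0.336, 0.001])]
scene blue_pot [(0.79, [0.517, 0.182, 0.075]), (0.29, [0.532, 0.026, 0.001])]
scene white_pot [(0.92, [0.529, 0.078, 0.078]), (0.62, [0.525, 0.115, 0.077])]
scene yellow_pot [(0.85, [0.667, 0.132, 0.002]), (0.84, [0.407, 0.013, -0.002]), (0.69, [0.525, 0.113, 0.077]), (0.57, [0.53, 0.076, 0.079])]
scene wax_pot [(
[... 1177 characters left out ...]

top stain_dropper [(0.52, [0.38, 0.145, -0.002])]
{'clock': 1.7, 'qpos': array([ 1.16799293e+00,  2.75911252e-01,  1.50484638e+00, -1.07952929e-05,
        1.36069563e+00, -1.21044282e-01]), 'qd': array([-0.00170842,  0.00026998, -0.00082284, -0.00019316, -0.00102014,
        0.0012733 ]), 'effort': array([-3.55162110e-04, -4.16654134e+01, -2.46088368e+01, -2.17932416e-04,
        3.78549175e-04, -1.71995890e-06]), 'position': array([0.1599296 , 0.55236547, 0.303943  ]), 'ee_rot': array([ 0.70011786,  0.09933355,  0.70008513, -0.09924028]), 'contact_force': array([ 0.26830167,  0.40577417, -0.84356562]), 'moment': array([-0.01084315, -0.00052337,  0.04708537]), 'width': 0.08554669751192669}
```

View pics/scene0.png

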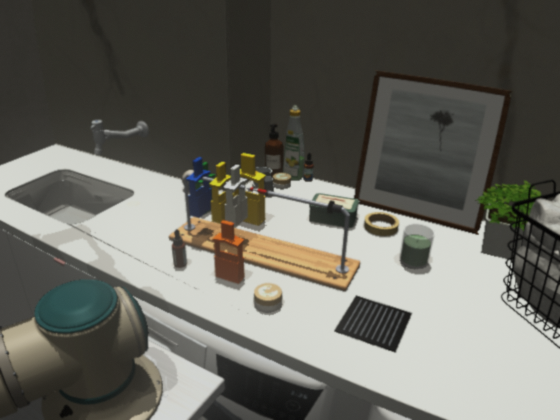

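View pics/top0.png

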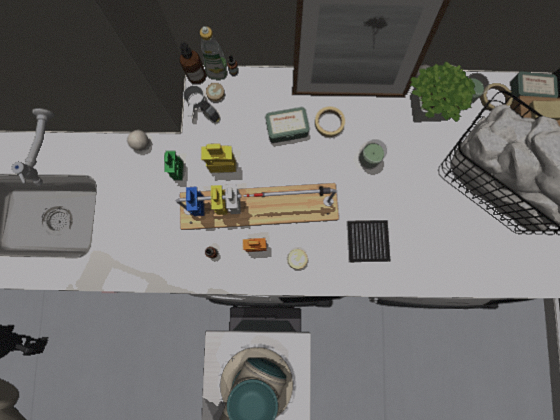

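```bash
cat > fit.py <<'E'
from h import *
from scipy.optimize import least_squares
pts={'stand':(0,0,0),'crowded_hook':(0,.11,.175),'spare_hook':(0,-.115,.175),'gap':(0,-.005,.175),'link_grip':(0,.007,.175),'buffer_face':(0,-.19,.175)}
M={}
for rep in range(3):
  for c in('scene','top'):
    manip.get_image(c)
    for q in list(pts)+['blue_grip','white_grip','yellow_grip','mat']:
        for r in manip.mark_of(c,q)[:5]: M.setdefault(q,[]).append(c2w(c,r['location']))
x0=np.array([.534,.022,.07])
def loc(x,p): c,s=np.cos(x[2]),np.sin(x[2]); return np.array([x[0]+c*p[0]-s*p[1],x[1]+s*p[0]+c*p[1],p[2]])
obs=[(q,o) for q in pts for o in M.get(q,[]) if np.linalg.norm(o-loc(x0,pts[q]))<.02]
f=lambda x:np.concatenate([(loc(x,pts[q])-o)[:2] for q,o in obs])
s=least_squares(f,x0,loss='soft_l1',f_scale=.004);print(s.x,len(obs),np.abs(f(s.x)).mean())
x=s.x;c_,s_=np.cos(x[2]),np.sin(x[2])
# board mask (top)
p,d=manip.get_image('top')
r=manip.regions_of('top','stand')
m=r[0]['mask'];print('mask',m.sum(),r[0]['conf'])
for q in ['blue_grip','white_grip','yellow_grip','mat']:
    a=np.array([o for o in M[q]]);
    if q!='mat': a=np.array([o for o in a if abs(o[2]-.21)<.02 and abs(((o[:2]-x[:2])@[c_,s_]))<.02])
    md=np.median(a,0);dd=md[:2]-x[:2];print(q,md,'stand',dd@[c_,s_],dd@[-s_,c_],len(a))
hsv=cv2.cvtColor(p,cv2.COLOR_RGB2HSV)
W=[]
for v,u in zip(*np.nonzero(m)):
    z=d[v,u]
    if z>0:
        P=px2w('top',u,v,z)
        if abs(P[2]-.015)<.008: W.append(P[:2])
W=np.array(W);L=(W-x[:2])@np.array([[c_,-s_],[s_,c_]])
print('board bbox local',np.percentile(L,[.5,99.5],axis=0),len(W))
rect=cv2.minAreaRect((W*1000).astype(np.float32));print(rect)
# mat
r=manip.regions_of('top','mat')[0]
W=np.array([px2w('top',u,v,d[v,u])[:2] for v,u in zip(*np.nonzero(r['mask'])) if d[v,u]>0]);print(cv2.minAreaRect((W*1000).astype(np.float32)),W.mean(0))
from scipy.spatial.transform import Rotation as Ro
st=manip.get_state();q=st['ee_rot'];R=Ro.from_quat([q[1],q[2],q[3],q[0]]).as_matrix();print(R.round(3),st['clock'])
E
python3 fit.py
```

```text
[0.53317565 0.02307961 0.07744947] 35 0.001718359029867114
mask 4809 0.65
blue_grip [0.51998095 0.18153425 0.20871682] stand -0.0008951864449515212 0.15900054390998394 7
white_grip [0.52620921 0.07304198 0.20877498] stand -0.0030798652817012983 0.05035161005289073 6
yellow_grip [0.52542881 0.11483923 0.20912065] stand -0.0006239900418514021 0.09208394060330288 6
mat [ 0.43146024 -0.33737852 -0.00106482] stand -0.1292998934395613 -0.3515076509303838 7Traceback (most recent call last):
  File "fit.py", line 29, in <module>
    P=px2w('top',u,v,z)
  File "h.py", line 11, in px2w
    return c2w(cam,[b[0]*z,b[1]*z,z])
  File "h.py", line 6, in c2w
    m=manip.camera_model(cam); R=np.array(m['R']);t=np.array(m['t']); return R.T@(np.array(P)-t)
ValueError: time passes only in moves, steps and waits
```

```bash
python3 - <<'E'
s=open('h.py').read().replace("m=manip.camera_model(cam)","m=cm(cam)").replace("def snap","_c={}\ndef cm(c):\n    if c not in _c: _c[c]=manip.camera_model(c)\n    return _c[c]\ndef snap",1)
open('h.py','w').write(s)
E
cat > fit2.py <<'E'
from h import *
x=np.array([.5332,.0231,.0774]);c_,s_=np.cos(x[2]),np.sin(x[2])
p,d=manip.get_image('top')
m=manip.regions_of('top','stand')[0]['mask']
W=np.array([px2w('top',u,v,d[v,u]) for v,u in zip(*np.nonzero(m)) if d[v,u]>0])
W=W[abs(W[:,2]-.015)<.01,:2];L=(W-x[:2])@np.array([[c_,-s_],[s_,c_]])
print('board bbox local',np.percentile(L,[.5,2,98,99.5],axis=0),len(W))
print(cv2.minAreaRect((W*1000).astype(np.float32)))
r=manip.regions_of('top','mat')[0]
W=np.array([px2w('top',u,v,d[v,u])[:2] for v,u in zip(*np.nonzero(r['mask'])) if d[v,u]>0]);print(cv2.minAreaRect((W*1000).astype(np.float32)),W.mean(0))
from scipy.spatial.transform import Rotation as Ro
st=manip.get_state();q=st['ee_rot'];R=Ro.from_quat([q[1],q[2],q[3],q[0]]).as_matrix();print(R.round(3),st['clock'])
E
python3 fit2.py
```

```text
board bbox local [[-0.06004505 -0.26601907]
 [-0.05902784 -0.2594854 ]
 [ 0.05682011  0.22217779]
 [ 0.05889571  0.2292198 ]] 4301
((534.5073852539062, 4.7303009033203125), (120.60645294189453, 501.8193664550781), 4.604600429534912)
((429.7735290527344, -341.2337646484375), (135.88467407226562, 137.86746215820312), 2.7807857990264893) [ 0.42920685 -0.33992361]
[[ 0.     0.278  0.961]
 [ 0.     0.961 -0.278]
 [-1.     0.     0.   ]] 5.25
```

```bash
cat > tabs.py <<'E'
from h import *
import sys
x=np.array([.533,.0231,.079]);c_,s_=np.cos(x[2]),np.sin(x[2])
for c in('top','scene'):
    p,d=manip.get_image(c)
    L=[];C=[]
    for v in range(60,280):
        for u in range(100,420):
            if d[v,u]>0:
                P=px2w(c,u,v,d[v,u])
                l=np.array([(P[:2]-x[:2])@[c_,s_],(P[:2]-x[:2])@[-s_,c_],P[2]])
                if abs(l[0])<.03 and -.25<l[1]<.21 and .165<l[2]<.26: L.append(l);C.append(p[v,u].astype(int))
    L=np.array(L);C=np.array(C);mx=C.max(1)
    cl={'blue':(C[:,2]>C[:,0]+40),'yellow':(C[:,0]>C[:,2]+50)&(C[:,1]>.6*C[:,0]),'white':(C.max(1)-C.min(1)<30)&(mx>110),'red':(C[:,0]>C[:,1]*1.8+20)}
    for k,m in cl.items():
        for lo,hi in((.165,.197),(.2,.24)):
            s=m&(L[:,2]>lo)&(L[:,2]<hi)
            if s.sum()>2: print(c,k,lo,s.sum(),'med',np.median(L[s],0).round(4),'5-95',np.percentile(L[s],[5,95],axis=0).round(3).tolist())
print(manip.get_state()['clock'])
E
python3 tabs.py
```

```text
top blue 0.165 151 med [-0.0116  0.1529  0.1848] 5-95 [[-0.028, 0.144, 0.181], [0.027, 0.171, 0.19]]
top blue 0.2 57 med [-0.0007  0.1581  0.2254] 5-95 [[-0.014, 0.152, 0.219], [0.012, 0.164, 0.229]]
top yellow 0.165 170 med [-0.008   0.0843  0.1849] 5-95 [[-0.028, 0.074, 0.18], [0.028, 0.104, 0.189]]
top yellow 0.2 56 med [0.0005 0.0894 0.2254] 5-95 [[-0.014, 0.084, 0.218], [0.014, 0.095, 0.228]]
top white 0.165 431 med [-0.0006  0.0366  0.1811] 5-95 [[-0.024, -0.184, 0.176], [0.024, 0.179, 0.188]]
top white 0.2 45 med [0.0009 0.0482 0.2257] 5-95 [[-0.013, 0.044, 0.223], [0.013, 0.053, 0.228]]
top red 0.165 24 med [-0.0009 -0.0199  0.1801] 5-95 [[-0.003, -0.032, 0.176], [0.003, 0.006, 0.182]]
scene blue 0.165 95 med [-0.0142  0.1536  0.1844] 5-95 [[-0.029, 0.146, 0.18], [0.025, 0.175, 0.189]]
scene blue 0.2 29 med [-0.0031  0.1597  0.2253] 5-95 [[-0.015, 0.155, 0.222], [0.01, 0.165, 0.227]]
scene yellow 0.165 116 med [-0.0146  0.0869  0.185 ] 5-95 [[-0.029, 0.077, 0.181], [0.02, 0.105, 0.192]]
scene yellow 0.2 61 med [-0.0113  0.0892  0.2221] 5-95 [[-0.017, 0.057, 0.204], [0.008, 0.097, 0.227]]
scene white 0.165 329 med [-0.0034 -0.0598  0.1794] 5-95 [[-0.024, -0.218, 0.173], [0.011, 0.136, 0.187]]
scene white 0.2 25 med [-0.0041  0.0497  0.2252] 5-95 [[-0.015, 0.046, 0.223], [0.008, 0.055, 0.227]]
scene red 0.165 24 med [-0.0034 -0.0192  0.1782] 5-95 [[-0.005, -0.03, 0.176], [0.0, 0.005, 0.18]]
5.35
```

Emit:
play_rows --pt "0 -0.5 0 0 1" --pt "0 -0.5 0 0 1" --pt "0 -0.5 0 0 1" --pt "0 0 0 0 1" --pt "0 0 0 0 1" --pt "0 0 0 0 1" --pt "0 0 0 0 1" --pt "0 0 0 0 1" --pt "0 0 0 0 1" --pt "0 0 0 0 1" --pt "0 0 0 0 1" --pt "0 0 0 0 0.57"

```text
clock: 6.55
position: [0.1599, 0.5523, 0.3489]
ee_rot: [0.518, 0.481, 0.518, -0.481]
contact_force: [0.1, 0.1, 0.4]
width: 0.0852
```

Emit:
play_rows --pt "0.45 0 0.733 0.962 -0.04" --pt "0.45 0 0.733 0.962 0" --pt "0.45 0 0.733 0.962 0" --pt "0.45 0 0.733 0.962 0" --pt "0.45 0 0.733 0.962 0" --pt "0.45 0 0.733 0.962 0" --pt "0.45 0 0.733 0.962 0" --pt "0.45 0 0.733 0.962 0" --pt "0.45 0 0.733 0.962 0" --pt "0.45 0 0.733 0.962 0" --pt "0.45 0 0.733 0.962 0" --pt "0.45 0 0.733 0.962 0" --pt "0.45 0 0.733 0.962 0" --pt "0.45 0 0.733 0.962 0" --pt "0.45 0 0.733 0.962 0" --pt "0.45 0 0 0 0" --pt "0.45 0 0 0 0" --pt "0.45 0 0 0 0"

```text
clock: 8.35
position: [0.5231, 0.1483, 0.3489]
ee_rot: [0.52, 0.479, 0.52, -0.479]
contact_force: [0.3, -0.6, -0.5]
width: 0.0471
```

```bash
cat > st.py <<'E'
from h import *
import sys
x=np.array([.533,.0231,.079]);c_,s_=np.cos(x[2]),np.sin(x[2])
st=manip.get_state();P=st['position'];dd=P[:2]-x[:2]
q=st['ee_rot']
f=st['contact_force']
print('local TCP',(dd@[c_,s_]).round(4),(dd@[-s_,c_]).round(4),P[2].round(4),'yaw',np.arctan2(1-2*(q[1]**2+q[3]**2),2*(q[1]*q[2]-q[0]*q[3])).round(4),'F',(f[:2]@[c_,s_]).round(2),(f[:2]@[-s_,c_]).round(2),f[2].round(2),'w',st['width'].round(4),st['clock'])
for a in sys.argv[1:]:
    c,fn=a.split(':');p,d=snap(c,fn)
E
python3 st.py scene:s1.png top:t1.png
```

```text
Traceback (most recent call last):
  File "st.py", line 7, in <module>
    print('local TCP',(dd@[c_,s_]).round(4),(dd@[-s_,c_]).round(4),P[2].round(4),'yaw',np.arctan2(1-2*(q[1]**2+q[3]**2),2*(q[1]*q[2]-q[0]*q[3])).round(4),'F',(f[:2]@[c_,s_]).round(2),(f[:2]@[-s_,c_]).round(2),f[2].round(2),'w',st['width'].round(4),st['clock'])
                                                                                                                                                                                                                                   ^^^^^^^^^^^^^^^^^
AttributeError: 'float' object has no attribute 'round'
```

```bash
sed -i "s/st\['width'\].round(4)/round(st['width'],4)/" st.py; python3 st.py scene:s1.png top:t1.png
```

```text
local TCP 0.0 0.1255 0.3489 yaw 0.0821 F 0.29 -0.59 -0.49 w 0.0471 8.35
```

```bash
python3 - <<'E'
import cv2
a=cv2.imread('pics/s1.png')[100:300,140:380];b=cv2.imread('pics/t1.png')[130:250,150:350]
cv2.imwrite('pics/s1c.png',cv2.resize(a,None,fx=3,fy=3));cv2.imwrite('pics/t1c.png',cv2.resize(b,None,fx=4,fy=4))
E
```

```text
(no output)
```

View pics/s1c.png

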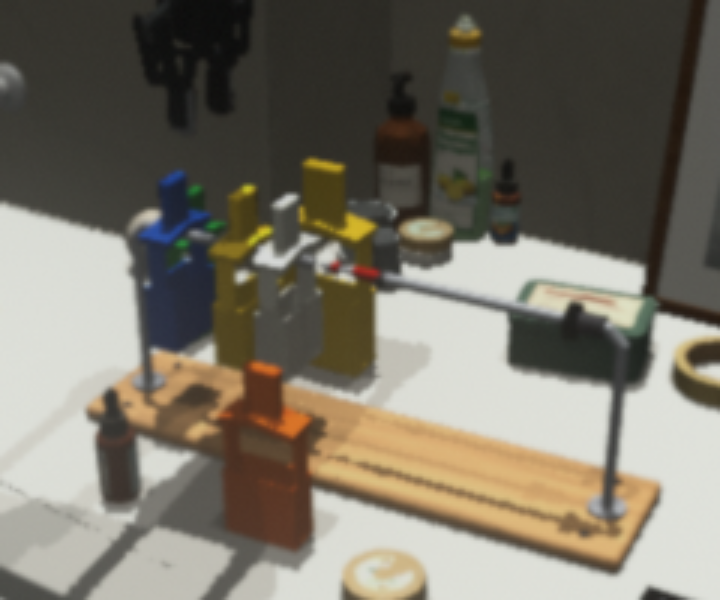

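View pics/t1c.png

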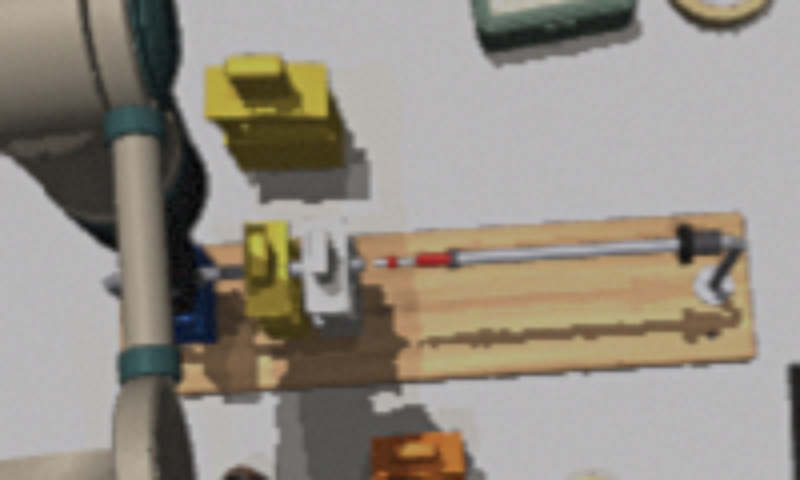

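Emit:
play_rows --pt "0.55 0.9 0 0.05 0" --pt "0.55 0.9 0 0 0" --pt "0.55 0.8 0 0 0" --pt "0.55 0.3 0 0 0" --pt "0.55 0.3 0 0 0" --pt "0.55 0.2 0 0 0" --pt "0.55 0.1 0 0 0" --pt "0.55 0 0 0 0"

```text
clock: 9.25
position: [0.5241, 0.1462, 0.2442]
ee_rot: [0.52, 0.479, 0.52, -0.479]
contact_force: [0.2, 1.0, 0.1]
width: 0.0388
```

```bash
python3 st.py scene:s2.png; python3 - <<'E'
import cv2
a=cv2.imread('pics/s2.png')[100:300,140:380]
cv2.imwrite('pics/s2c.png',cv2.resize(a,None,fx=3,fy=3))
E
```

```text
local TCP 0.0009 0.1235 0.2442 yaw 0.0817 F 0.27 0.98 0.11 w 0.0388 9.25
```

View pics/s2c.png

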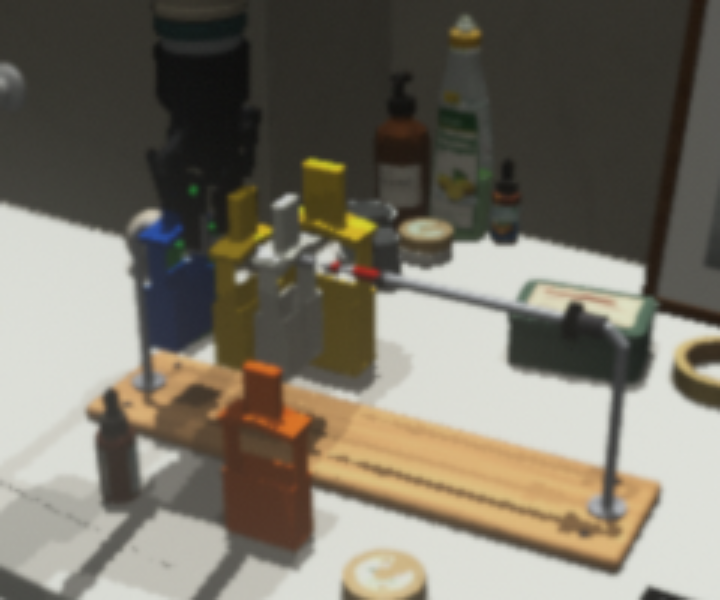

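Emit:
play_rows --pt "0.55 0.17 0 0 0" --pt "0.55 0 0 0.2 0" --pt "0.55 0 0 0.2 0" --pt "0.55 0 0 0.25 0" --pt "0.55 0 0 0.25 0" --pt "0.55 0 0 0.25 0" --pt "0.55 0 0 0.25 0" --pt "0.55 0 0 0.25 0" --pt "0.55 0 0 0.25 0" --pt "0.55 0 0 0.25 0" --pt "0.55 0 0 0 0"

```text
clock: 10.4
position: [0.5294, 0.0807, 0.2388]
ee_rot: [0.52, 0.479, 0.519, -0.48]
contact_force: [0.5, -0.0, 0.8]
width: 0.0382
```

```bash
python3 st.py scene:s3.png; python3 - <<'E'
import cv2
a=cv2.imread('pics/s3.png')[100:300,140:380]
cv2.imwrite('pics/s3c.png',cv2.resize(a,None,fx=3,fy=3))
E
```

```text
local TCP 0.001 0.0577 0.2388 yaw 0.0807 F 0.48 -0.07 0.77 w 0.0382 10.4
```

View pics/s3c.png

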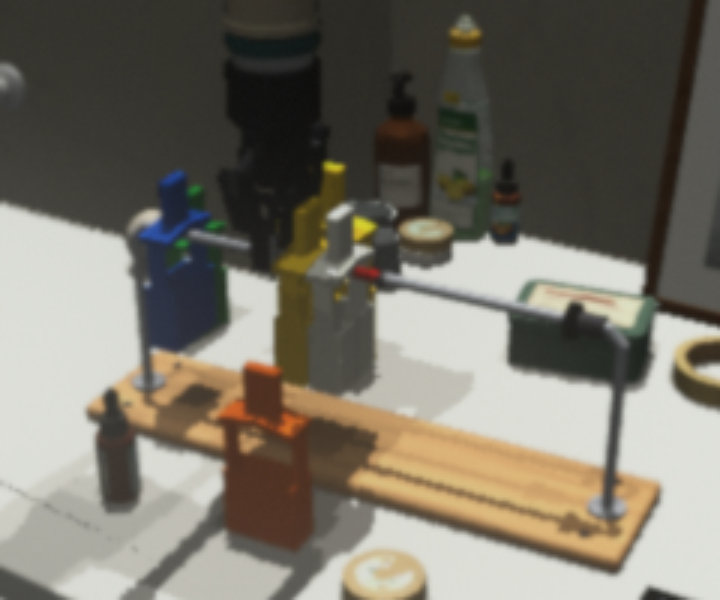

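Emit:
play_rows --pt "0.55 0 0 0.3 0" --pt "0.55 0 0 0.3 0" --pt "0.55 0 0 0.3 0" --pt "0.55 0 0 0.3 0" --pt "0.55 0 0 0.3 0" --pt "0.55 0 0 0.3 0" --pt "0.55 0 0 0.3 0" --pt "0.55 0 0 0.3 0" --pt "0.55 0 0 0.3 0" --pt "0.55 0 0 0.3 0" --pt "0.55 0 0 0.3 0" --pt "0.55 0 0 0.3 0" --pt "0.55 0 0 0.3 0" --pt "0.55 0 0 0.3 0" --pt "0.55 0 0 0.3 0" --pt "0.55 0 0 0.3 0" --pt "0.55 0 0 0 0" --pt "0.55 0 0 0 0"

```text
clock: 12.25
position: [0.541, -0.0622, 0.2386]
ee_rot: [0.52, 0.479, 0.52, -0.479]
contact_force: [-0.4, 0.1, 0.8]
width: 0.0386
```

```bash
python3 st.py scene:s4.png top:t4.png; python3 tabs.py; python3 - <<'E'
import cv2
a=cv2.imread('pics/s4.png')[100:300,180:420]
cv2.imwrite('pics/s4c.png',cv2.resize(a,None,fx=3,fy=3))
E
```

```text
local TCP 0.0012 -0.0857 0.2386 yaw 0.0811 F -0.38 0.12 0.79 w 0.0386 12.25
top blue 0.165 153 med [-0.0121  0.1528  0.1851] 5-95 [[-0.028, 0.144, 0.181], [0.028, 0.172, 0.189]]
top blue 0.2 57 med [-0.0005  0.1581  0.2249] 5-95 [[-0.014, 0.153, 0.217], [0.013, 0.164, 0.229]]
top yellow 0.165 31 med [-0.0195 -0.108   0.185 ] 5-95 [[-0.028, -0.202, 0.177], [-0.001, -0.028, 0.188]]
top white 0.165 271 med [-0.0009  0.0526  0.1801] 5-95 [[-0.023, -0.222, 0.174], [0.004, 0.187, 0.188]]
top white 0.2 5 med [-0.0082 -0.1497  0.2252] 5-95 [[-0.014, -0.15, 0.222], [-0.004, -0.149, 0.226]]
top red 0.165 23 med [-0.0007 -0.0188  0.18  ] 5-95 [[-0.003, -0.032, 0.176], [0.002, 0.006, 0.183]]
scene blue 0.165 98 med [-0.0146  0.1542  0.185 ] 5-95 [[-0.029, 0.146, 0.181], [0.026, 0.174, 0.189]]
scene blue 0.2 31 med [-0.0054  0.1591  0.2252] 5-95 [[-0.016, 0.155, 0.221], [0.009, 0.165, 0.227]]
scene yellow 0.165 119 med [-0.0141 -0.1163  0.1855] 5-95 [[-0.029, -0.125, 0.182], [0.013, -0.101, 0.194]]
scene yellow 0.2 78 med [-0.0121 -0.1146  0.2168] 5-95 [[-0.016, -0.118, 0.202], [0.003, -0.108, 0.226]]
scene white 0.165 303 med [-0.0035 -0.1353  0.1794] 5-95 [[-0.027, -0.223, 0.171], [0.015, 0.138, 0.187]]
scene white 0.2 55 med [-2.000e-04 -1.429e-01  2.237e-01] 5-95 [[-0.015, -0.148, 0.204], [0.01, -0.118, 0.227]]
scene red 0.165 21 med [-0.0032 -0.0195  0.1786] 5-95 [[-0.007, -0.03, 0.177], [-0.0, 0.005, 0.18]]
12.45
```

View pics/s4c.png

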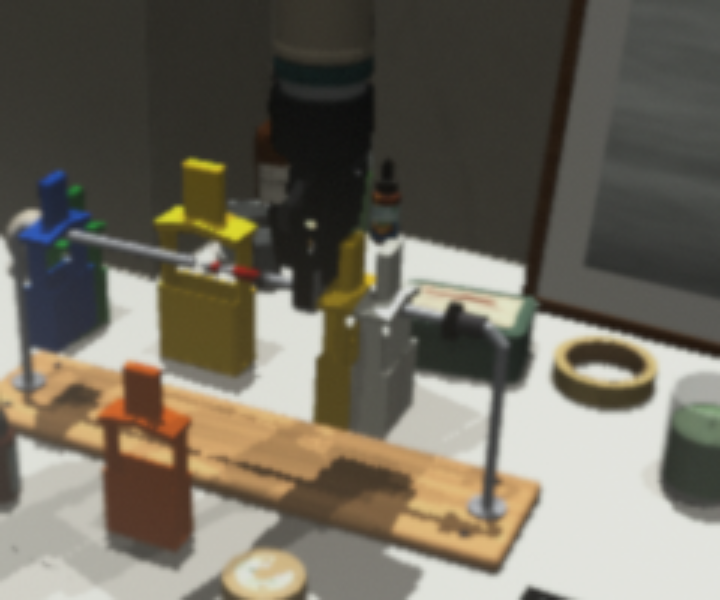

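Emit:
play_rows --pt "0.55 0 0 0.2 0" --pt "0.55 0 0 0.2 0" --pt "0.55 0 0 0.2 0" --pt "0.55 0 0 0.2 0" --pt "0.55 0 0 0.1 0" --pt "0.55 0 0 0.1 0" --pt "0.55 0 0 0 0" --pt "0.55 0 0 0 0"

```text
clock: 13.25
position: [0.5435, -0.0919, 0.2388]
ee_rot: [0.52, 0.479, 0.52, -0.479]
contact_force: [0.2, -0.1, 1.0]
width: 0.0385
```

```bash
for i in 1 2; do python3 st.py scene:s5.png ; done; python3 tabs.py | grep -E "white 0.2|yellow 0"; python3 - <<'E'
import cv2
a=cv2.imread('pics/s5.png')[150:250,280:400]
cv2.imwrite('pics/s5c.png',cv2.resize(a,None,fx=6,fy=6))
E
```

```text
local TCP 0.0014 -0.1154 0.2388 yaw 0.0815 F 0.16 -0.08 1.04 w 0.0385 13.25
local TCP 0.0014 -0.1153 0.2388 yaw 0.0816 F 0.08 -0.1 -0.06 w 0.0382 13.3
top yellow 0.165 53 med [-0.0186 -0.1431  0.1852] 5-95 [[-0.028, -0.174, 0.18], [-0.004, -0.091, 0.189]]
scene yellow 0.165 119 med [-0.0145 -0.1454  0.1858] 5-95 [[-0.029, -0.154, 0.182], [0.018, -0.13, 0.194]]
scene yellow 0.2 70 med [-0.0124 -0.1426  0.2156] 5-95 [[-0.016, -0.147, 0.203], [0.002, -0.137, 0.226]]
scene white 0.2 56 med [ 0.0026 -0.1711  0.2241] 5-95 [[-0.015, -0.176, 0.206], [0.012, -0.146, 0.227]]
```

View pics/s5c.png

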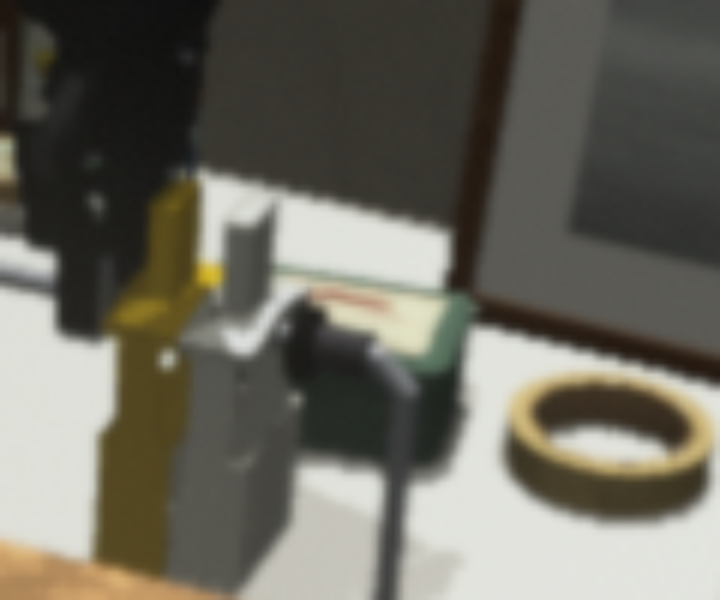

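Emit:
play_rows --pt "0.55 0 0 0.07 0" --pt "0.55 0 0 0.07 0" --pt "0.55 0 0 0.07 0" --pt "0.55 0 0 0.07 0" --pt "0.55 0 0 0 0" --pt "0.55 0 0 0 0"

```text
clock: 14.05
position: [0.544, -0.0999, 0.2388]
ee_rot: [0.52, 0.479, 0.52, -0.479]
contact_force: [-0.6, 1.8, 0.3]
width: 0.0384
```

```bash
for i in 1 2 3 4; do python3 st.py scene:s6.png ; done; python3 tabs.py | grep -E "white 0.2|yellow 0"; python3 - <<'E'
import cv2
a=cv2.imread('pics/s6.png')[150:250,280:400]
cv2.imwrite('pics/s6c.png',cv2.resize(a,None,fx=6,fy=6))
E
```

```text
local TCP 0.0013 -0.1235 0.2388 yaw 0.0814 F -0.45 1.85 0.32 w 0.0384 14.05
local TCP 0.0013 -0.1235 0.2388 yaw 0.0815 F -0.13 1.62 0.78 w 0.0383 14.1
local TCP 0.0013 -0.1234 0.2388 yaw 0.0816 F 0.06 2.47 0.76 w 0.0383 14.15
local TCP 0.0013 -0.1235 0.2388 yaw 0.0816 F -0.41 1.43 0.57 w 0.0385 14.2
top yellow 0.165 54 med [-0.0195 -0.1539  0.1856] 5-95 [[-0.028, -0.177, 0.181], [-0.006, -0.142, 0.19]]
scene yellow 0.165 111 med [-0.0144 -0.153   0.1855] 5-95 [[-0.028, -0.161, 0.182], [0.018, -0.137, 0.194]]
scene yellow 0.2 72 med [-0.0132 -0.1511  0.216 ] 5-95 [[-0.016, -0.154, 0.202], [0.001, -0.144, 0.226]]
scene white 0.2 59 med [ 0.0007 -0.1781  0.224 ] 5-95 [[-0.015, -0.184, 0.205], [0.013, -0.153, 0.226]]
```

View pics/s6c.png

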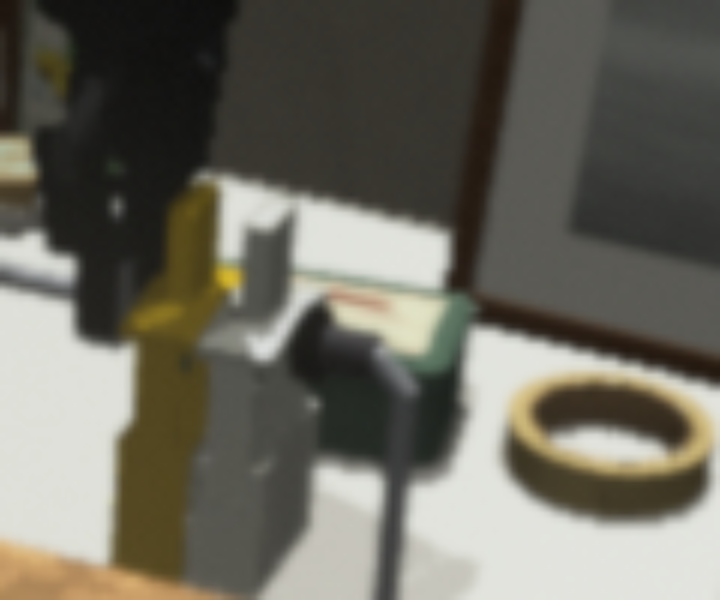

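```bash
python3 - <<'E'
import cv2,numpy as np
ims=[]
for n in('s0','s4','s5','s6'):
    n={'s0':'scene0'}.get(n,n)
    a=cv2.imread(f'pics/{n}.png')[192:222,315:355]
    ims.append(cv2.resize(a,None,fx=9,fy=9,interpolation=cv2.INTER_NEAREST))
cv2.imwrite('pics/cmp.png',np.vstack([np.hstack(ims[:2]),np.hstack(ims[2:])]))
from h import *
x=np.array([.533,.0231,.079]);c_,s_=np.cos(x[2]),np.sin(x[2])
for y in(-.19,-.195,-.2): print(y,[np.round(w2px('scene',[x[0]-s_*y+c_*xx,x[1]+c_*y+s_*xx,.175+z]),1).tolist() for xx,z in((0,.015),(-.015,0),(0,-.015))])
E
```

```text
-0.19 [[328.8, 200.1], [326.0, 208.8], [327.9, 211.9]]
-0.195 [[330.9, 200.6], [328.1, 209.3], [330.0, 212.4]]
-0.2 [[333.0, 201.0], [330.3, 209.8], [332.1, 212.9]]
```

View pics/cmp.png

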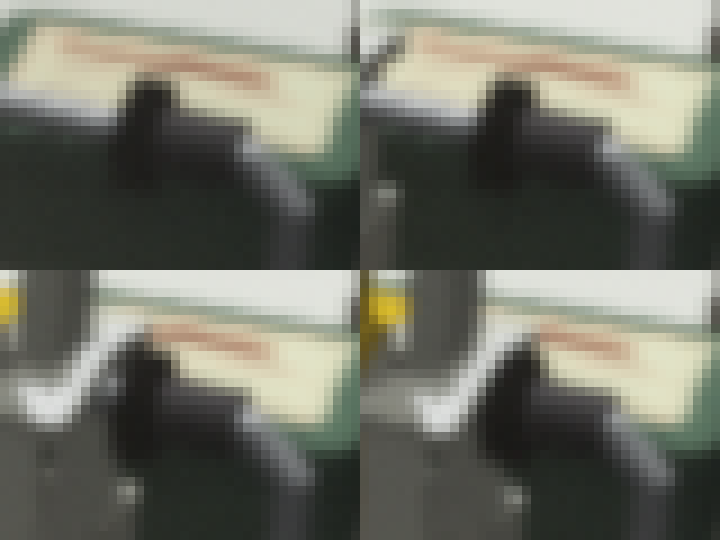

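Emit:
play_rows --pt "0.55 0 0 0.05 0" --pt "0.55 0 0 0.05 0" --pt "0.55 0 0 0 0" --pt "0.55 0 0 0 0" --pt "0.55 0 0 0 0"

```text
clock: 14.85
position: [0.5442, -0.1025, 0.2388]
ee_rot: [0.52, 0.479, 0.52, -0.479]
contact_force: [-0.3, 4.8, 1.9]
width: 0.0385
```

```bash
for i in 1 2 3 4; do python3 st.py scene:s7.png ; done;  python3 - <<'E'
import cv2,numpy as np
ims=[]
for n in('s0','s5','s6','s7'):
    n={'s0':'scene0'}.get(n,n)
    a=cv2.imread(f'pics/{n}.png')[192:222,315:355]
    ims.append(cv2.resize(a,None,fx=9,fy=9,interpolation=cv2.INTER_NEAREST))
cv2.imwrite('pics/cmp2.png',np.vstack([np.hstack(ims[:2]),np.hstack(ims[2:])]))
E
```

```text
local TCP 0.0013 -0.1261 0.2388 yaw 0.0815 F 0.09 4.78 1.85 w 0.0385 14.85
local TCP 0.0013 -0.1261 0.2388 yaw 0.0815 F -0.36 4.99 1.43 w 0.0384 14.9
local TCP 0.0013 -0.1261 0.2388 yaw 0.0816 F 0.74 5.73 1.99 w 0.0386 14.95
local TCP 0.0013 -0.1261 0.2388 yaw 0.0816 F -0.14 5.41 1.17 w 0.0384 15.0
```

View pics/cmp2.png

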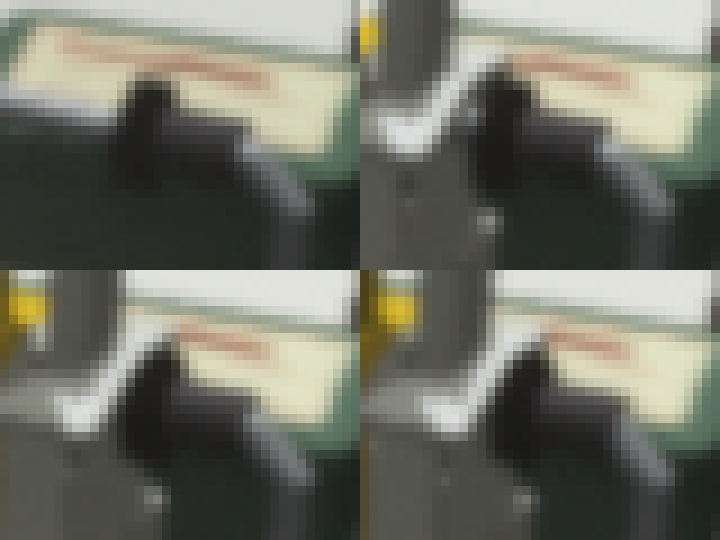

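Emit:
play_rows --pt "0.55 0 0 -0.1 0" --pt "0.55 0 0 -0.1 0" --pt "0.55 0 0 -0.1 0" --pt "0.55 0 0 -0.2 0" --pt "0.55 0 0 -0.2 0" --pt "0.55 0 0 -0.2 0" --pt "0.55 0 0 -0.4 0" --pt "0.55 0 0 -0.5 0" --pt "0.55 0 0 -0.5 0" --pt "0.55 0 0 -0.5 0" --pt "0.55 0 0 -0.5 0" --pt "0.55 0 0 -0.5 0" --pt "0.55 0 0 -0.4 0" --pt "0.55 0 0 -0.2 0" --pt "0.55 0 0 -0.15 0" --pt "0.55 0 0 0 0" --pt "0.55 0 0 0 0"

```text
clock: 16.75
position: [0.5333, 0.0328, 0.2388]
ee_rot: [0.52, 0.479, 0.52, -0.479]
contact_force: [-0.2, 0.8, -0.1]
width: 0.0383
```

```bash
python3 st.py scene:s8.png top:t8.png;  python3 tabs.py|grep -E "red|white 0.2|yellow"; python3 - <<'E'
import cv2,numpy as np
a=cv2.imread('pics/s8.png')[120:240,220:380]
cv2.imwrite('pics/s8c.png',cv2.resize(a,None,fx=5,fy=5))
E
```

```text
local TCP 0.0011 0.0097 0.2388 yaw 0.0814 F -0.14 0.85 -0.12 w 0.0383 16.75
top yellow 0.165 162 med [-0.0084 -0.144   0.1855] 5-95 [[-0.028, -0.162, 0.18], [0.028, -0.135, 0.19]]
top yellow 0.2 62 med [ 0.0013 -0.1493  0.2255] 5-95 [[-0.013, -0.155, 0.209], [0.015, -0.144, 0.228]]
top white 0.2 53 med [ 1.000e-04 -1.790e-01  2.257e-01] 5-95 [[-0.013, -0.185, 0.221], [0.013, -0.174, 0.228]]
top red 0.165 8 med [-0.0013 -0.0282  0.1793] 5-95 [[-0.003, -0.032, 0.176], [0.001, -0.024, 0.183]]
scene yellow 0.165 135 med [-0.0133 -0.1511  0.1857] 5-95 [[-0.028, -0.161, 0.183], [0.016, -0.134, 0.194]]
scene yellow 0.2 76 med [-0.0118 -0.1491  0.221 ] 5-95 [[-0.016, -0.153, 0.202], [0.011, -0.144, 0.227]]
scene white 0.2 53 med [-1.000e-04 -1.779e-01  2.242e-01] 5-95 [[-0.016, -0.183, 0.202], [0.012, -0.152, 0.227]]
scene red 0.165 8 med [-0.0039 -0.024   0.1788] 5-95 [[-0.006, -0.029, 0.177], [-0.002, -0.019, 0.18]]
```

View pics/s8c.png

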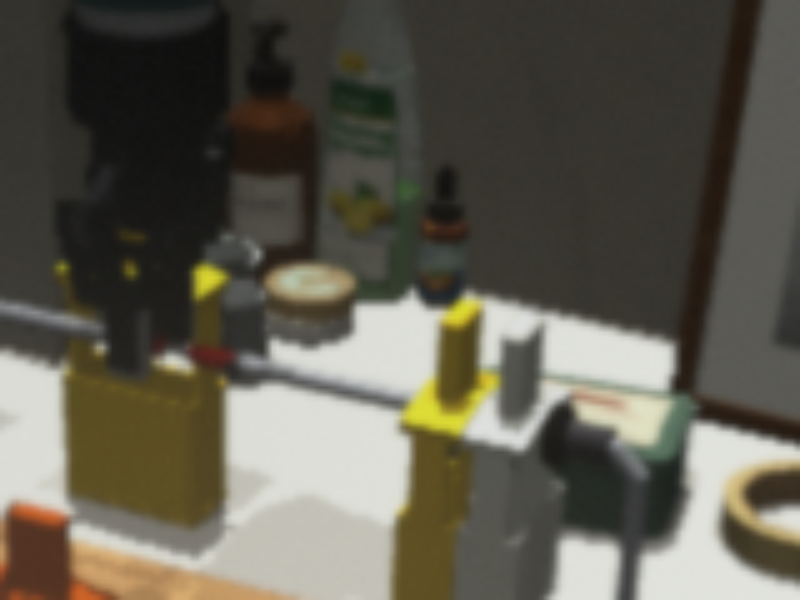

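Emit:
play_rows --pt "0.55 0.15 -0.03 0.09 0" --pt "0.7 0 0 0 0" --pt "0.85 0 0 0 0" --pt "1 0 0 0 0" --pt "1 0 0 0 0" --pt "1 0 0 0 0" --pt "1 0 0 0 0" --pt "1 0 0 0 0" --newtons 20

```text
clock: 17.75
position: [0.533, 0.0303, 0.2345]
ee_rot: [0.52, 0.479, 0.52, -0.479]
contact_force: [2.9, 0.1, -0.7]
width: 0.0075
```

```bash
python3 st.py scene:s9.png; python3 - <<'E'
import cv2,numpy as np
a=cv2.imread('pics/s9.png')[150:230,220:300]
cv2.imwrite('pics/s9c.png',cv2.resize(a,None,fx=7,fy=7))
E
```

```text
local TCP 0.0006 0.0072 0.2345 yaw 0.0817 F 2.88 -0.13 -0.74 w 0.0075 17.75
```

View pics/s9c.png

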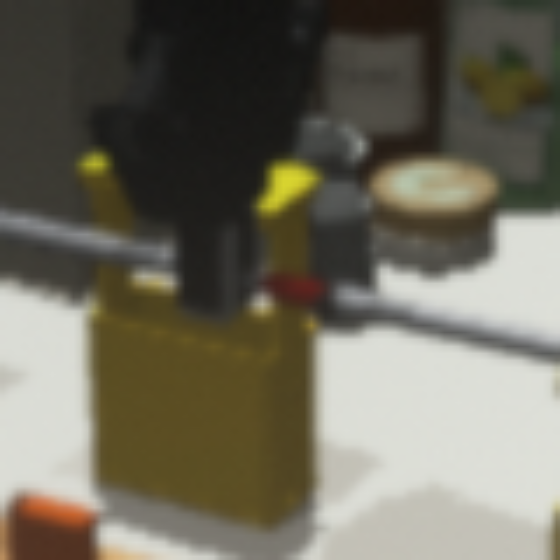

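Emit:
play_rows --pt "1 -0.346 0 0.044 0" --pt "1 -0.325 0 0.128 0" --pt "1 -0.283 0 0.204 0" --pt "1 -0.224 0 0.268 0" --pt "1 -0.151 0 0.315 0" --pt "1 -0.068 0 0.342 0" --pt "1 0.019 0 0.348 0" --pt "1 0.053 0 0.203 0" --pt "1 0 0 0 0" --pt "1 0 0 0 0"

```text
clock: 18.8
position: [0.5375, -0.0264, 0.2747]
ee_rot: [0.521, 0.479, 0.519, -0.479]
contact_force: [2.8, -1.0, 6.9]
width: 0.0073
```

```bash
python3 st.py scene:s10.png; python3 - <<'E'
import cv2,numpy as np
a=cv2.imread('pics/s10.png')[140:240,220:340]
cv2.imwrite('pics/s10c.png',cv2.resize(a,None,fx=6,fy=6))
E
```

```text
local TCP 0.0006 -0.0497 0.2747 yaw 0.0808 F 2.74 -1.22 6.94 w 0.0073 18.8
```

View pics/s10c.png

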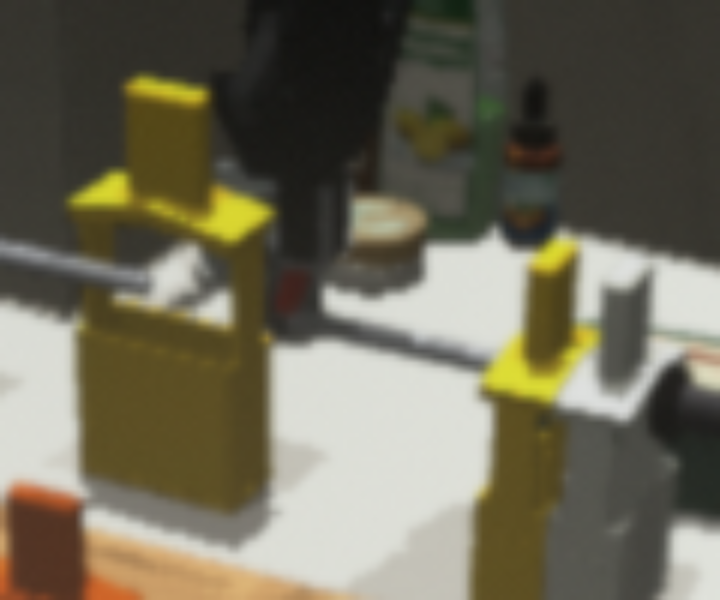

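Emit:
play_rows --pt "0.7 0 0 0 0" --pt "0.6 0 0 0 0" --pt "0.55 0 0 0 0" --pt "0.55 0 0 0 0" --pt "0.55 -0.3 0 0 0" --pt "0.55 -0.8 0 0 0" --pt "0.55 -0.8 0 0 0" --pt "0.55 0 0 -0.5 0" --pt "0.55 0 0 -0.8 0" --pt "0.55 0 0 -0.8 0" --pt "0.55 0 0 0 0"

```text
clock: 19.95
position: [0.5309, 0.0408, 0.3307]
ee_rot: [0.52, 0.479, 0.522, -0.478]
contact_force: [-0.3, -0.7, -0.5]
width: 0.0388
```

```bash
python3 st.py scene:s11.png; python3 tabs.py; python3 - <<'E'
import cv2,numpy as np
a=cv2.imread('pics/s11.png')[120:240,180:340]
cv2.imwrite('pics/s11c.png',cv2.resize(a,None,fx=5,fy=5))
E
```

```text
local TCP -0.0007 0.0178 0.3307 yaw 0.0847 F -0.35 -0.69 -0.46 w 0.0388 19.95
top blue 0.165 128 med [-0.0136  0.1509  0.1849] 5-95 [[-0.028, 0.144, 0.181], [0.026, 0.168, 0.189]]
top blue 0.2 22 med [-0.0022  0.1531  0.2246] 5-95 [[-0.014, 0.152, 0.204], [0.012, 0.156, 0.227]]
top yellow 0.165 159 med [-0.0093 -0.1442  0.1857] 5-95 [[-0.028, -0.163, 0.181], [0.028, -0.135, 0.19]]
top yellow 0.2 65 med [ 0.0011 -0.1485  0.2259] 5-95 [[-0.013, -0.155, 0.208], [0.014, -0.077, 0.229]]
top white 0.165 373 med [-0.0006 -0.1229  0.1816] 5-95 [[-0.025, -0.193, 0.176], [0.026, 0.129, 0.188]]
top white 0.2 55 med [-0.0003 -0.179   0.226 ] 5-95 [[-0.013, -0.185, 0.218], [0.012, -0.174, 0.229]]
top red 0.165 6 med [-0.0022 -0.0394  0.188 ] 5-95 [[-0.004, -0.045, 0.185], [0.001, -0.038, 0.194]]
top red 0.2 3 med [-0.0011 -0.0523  0.2164] 5-95 [[-0.001, -0.055, 0.204], [-0.0, -0.045, 0.216]]
scene blue 0.165 96 med [-0.0129  0.1534  0.1847] 5-95 [[-0.028, 0.147, 0.18], [0.025, 0.174, 0.189]]
scene blue 0.2 31 med [-0.0065  0.1581  0.2251] 5-95 [[-0.016, 0.155, 0.221], [0.008, 0.164, 0.227]]
scene yellow 0.165 132 med [-0.0141 -0.1515  0.1858] 5-95 [[-0.028, -0.161, 0.182], [0.016, -0.134, 0.193]]
scene yellow 0.2 76 med [-0.0116 -0.1495  0.2213] 5-95 [[-0.016, -0.153, 0.204], [0.009, -0.144, 0.227]]
scene white 0.165 314 med [-0.0035 -0.1121  0.18  ] 5-95 [[-0.026, -0.221, 0.172], [0.011, 0.137, 0.188]]
scene white 0.2 56 med [-0.0009 -0.1775  0.2247] 5-95 [[-0.015, -0.183, 0.205], [0.012, -0.121, 0.226]]
20.1
```

View pics/s11c.png

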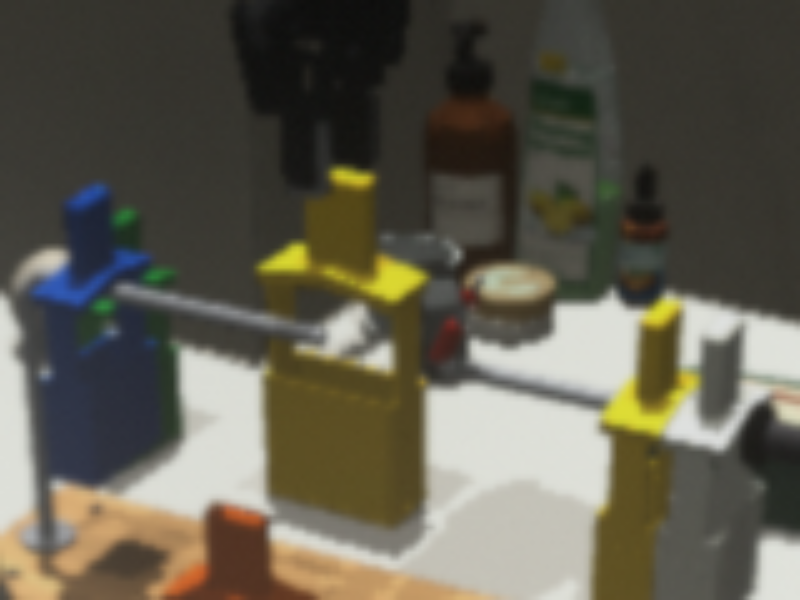

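Emit:
play_rows --pt "0.3 0 0.02 -0.9 0.05" --pt "0.3 0 0 -0.9 0" --pt "0.3 0 0 -0.9 0" --pt "0.3 0 0 -0.9 0" --pt "0.3 0 0 -0.8 0" --pt "0.3 0 0 -0.28 0" --pt "0.3 0 0 0 0" --pt "0.3 0.4 0 0 0" --pt "0.3 0.4 0 0 0" --pt "0.3 0.4 0 0 0" --pt "0.3 0.4 0 0 0" --pt "0.3 0.3 0 0 0" --pt "0.3 0.2 0 0 0" --pt "0.3 0 0 0 0" --pt "0.3 0 0 0 0"

```text
clock: 21.6
position: [0.5219, 0.1779, 0.2682]
ee_rot: [0.519, 0.481, 0.519, -0.48]
contact_force: [0.8, 0.1, -0.4]
width: 0.0593
```

```bash
python3 st.py scene:s12.png; python3 - <<'E'
import cv2,numpy as np
a=cv2.imread('pics/s12.png')[120:240,140:300]
cv2.imwrite('pics/s12c.png',cv2.resize(a,None,fx=5,fy=5))
E
```

```text
local TCP 0.0011 0.1552 0.2682 yaw 0.0764 F 0.79 0.02 -0.37 w 0.0593 21.6
```

View pics/s12c.png

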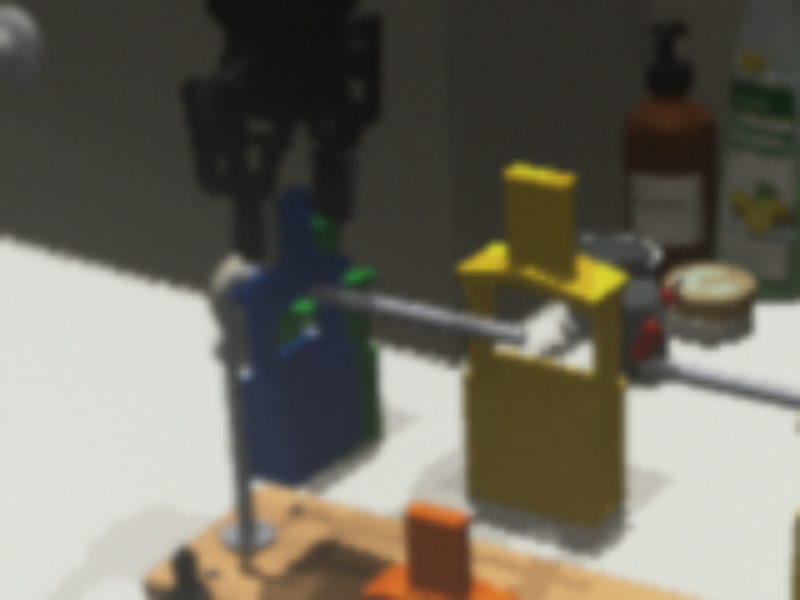

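Emit:
play_rows --pt "0.3 0.05 -0.03 -0.09 0" --pt "0.5 0 0 0 0" --pt "0.7 0 0 0 0" --pt "0.8 0 0 0 0" --pt "0.8 0 0 0 0" --pt "0.8 0 0 0 0" --pt "0.8 0 0 0 0" --newtons 35

```text
clock: 22.35
position: [0.5208, 0.1806, 0.2669]
ee_rot: [0.519, 0.481, 0.519, -0.48]
contact_force: [1.6, 0.7, 2.5]
width: 0.0295
```

```bash
python3 st.py scene:s13.png
```

```text
local TCP 0.0002 0.1579 0.2669 yaw 0.0763 F 1.68 0.62 2.46 w 0.0295 22.35
```

Emit:
play_rows --pt "0.8 -0.2 0 0 0" --pt "0.8 -0.2 0 0 0" --pt "0.8 0 0 0.2 0" --pt "0.8 0 0 0.4 0" --pt "0.8 0 0 0.5 0" --pt "0.8 0 0 0.5 0" --pt "0.8 0 0 0.5 0" --pt "0.8 0 0 0.5 0" --pt "0.8 0 0 0.5 0" --pt "0.8 0 0 0.5 0" --pt "0.8 0 0 0.5 0" --pt "0.8 0 0 0.5 0" --pt "0.8 0 0 0.4 0" --pt "0.8 0 0 0.3 0" --pt "0.8 0 0 0.13 0" --pt "0.8 0 0 0 0" --pt "0.8 0 0 0 0"

```text
clock: 24.1
position: [0.5329, 0.0184, 0.2785]
ee_rot: [0.519, 0.481, 0.519, -0.48]
contact_force: [-0.0, -0.0, -1.5]
width: 0.0293
```

```bash
python3 st.py scene:s14.png top:t14.png; python3 tabs.py | grep blue; python3 - <<'E'
import cv2,numpy as np
a=cv2.imread('pics/s14.png')[120:240,180:340]
cv2.imwrite('pics/s14c.png',cv2.resize(a,None,fx=5,fy=5))
E
```

```text
local TCP -0.0005 -0.0047 0.2785 yaw 0.0765 F -0.01 -0.0 -1.53 w 0.0293 24.1
```

View pics/s14c.png

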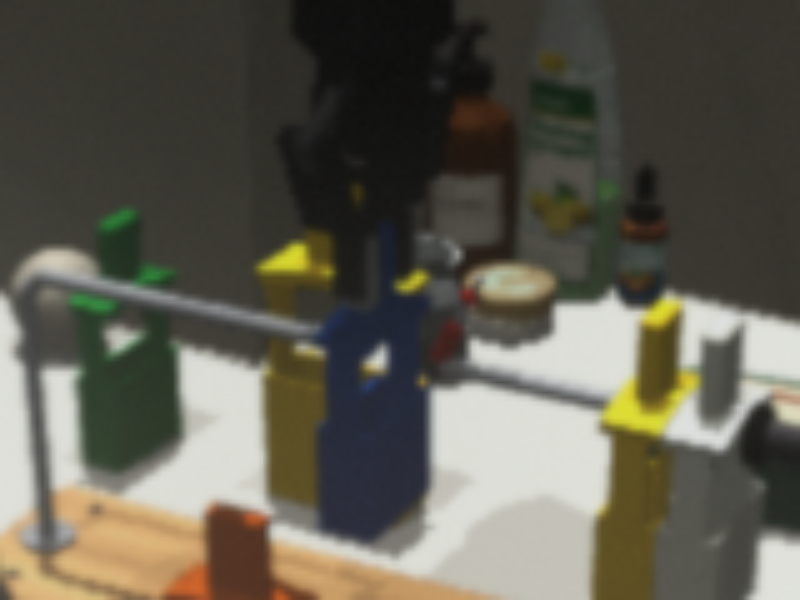

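Emit:
play_rows --pt "0.8 -0.3 0 0 0" --pt "0.8 -0.5 0 0 0" --pt "0.8 -0.7 0 0 0" --pt "0.8 -0.7 0 0 0" --pt "0.8 -0.7 0 0 0" --pt "0.8 -0.7 0 0 0" --pt "0.8 -0.7 0 0 0" --pt "0.8 -0.7 0 0 0" --pt "0.8 -0.5 0 0 0" --pt "0.8 -0.2 0 0 0" --pt "0.8 0 0 0 0"

```text
clock: 25.4
position: [0.5331, 0.0182, 0.4506]
ee_rot: [0.519, 0.481, 0.518, -0.48]
contact_force: [-0.6, 0.5, -1.6]
width: 0.0293
```

Emit:
play_rows --pt "0.8 0 -0.1 0.3 0" --pt "0.8 0 -0.2 0.6 0" --pt "0.8 0 -0.31 0.8 0" --pt "0.8 0 -0.31 0.8 0" --pt "0.8 0 -0.31 0.8 0" --pt "0.8 0 -0.31 0.8 0" --pt "0.8 0 -0.31 0.8 0" --pt "0.8 0 -0.31 0.8 0" --pt "0.8 0 -0.31 0.8 0" --pt "0.8 0 -0.31 0.8 0" --pt "0.8 0 -0.31 0.8 0" --pt "0.8 0 -0.31 0.8 0" --pt "0.8 0 -0.31 0.8 0" --pt "0.8 0 -0.31 0.8 0" --pt "0.8 0 -0.2 0.7 0" --pt "0.8 0 -0.11 0.45 0" --pt "0.8 0 0 0 0" --pt "0.8 0 0 0 0"

```text
clock: 27.2
position: [0.43, -0.34, 0.4489]
ee_rot: [0.518, 0.481, 0.519, -0.48]
contact_force: [0.0, 0.0, -1.4]
width: 0.0296
```

```bash
python3 st.py scene:s15.png
```

```text
local TCP -0.1313 -0.3538 0.4489 yaw 0.0761 F 0.05 0.04 -1.37 w 0.0296 27.2
```

View pics/s15.png

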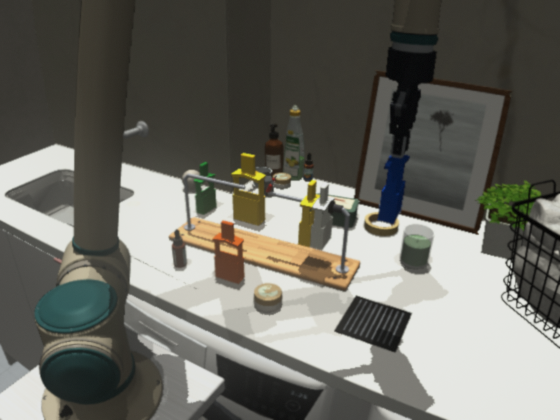

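Emit:
play_rows --pt "0.8 0.4 0 0 0" --pt "0.8 0.7 0 0 0" --pt "0.8 0.8 0 0 0" --pt "0.8 0.8 0 0 0" --pt "0.8 0.8 0 0 0" --pt "0.8 0.8 0 0 0" --pt "0.8 0.8 0 0 0" --pt "0.8 0.8 0 0 0" --pt "0.8 0.8 0 0 0" --pt "0.8 0.6 0 0 0" --pt "0.8 0.4 0 0 0" --pt "0.8 0.3 0 0 0" --pt "0.8 0.2 0 0 0" --pt "0.8 0 0 0 0" --pt "0.8 0 0 0 0"

```text
clock: 28.75
position: [0.4304, -0.3406, 0.2041]
ee_rot: [0.519, 0.481, 0.518, -0.481]
contact_force: [0.2, -0.5, -1.3]
width: 0.0293
```

```bash
python3 st.py scene:s16.png top:t16.png; python3 - <<'E'
import cv2,numpy as np
from h import *
a=cv2.imread('pics/s16.png')[220:360,300:460]
b=cv2.imread('pics/t16.png')[200:280,320:420]
cv2.imwrite('pics/s16c.png',np.hstack([cv2.resize(a,(480,420)),cv2.resize(b,(320,420))]))
for c in('scene','top'): print([(r['conf'],c2w(c,r['location']).round(4)) for q in('blue_pot','blue_grip','mat') for r in manip.mark_of(c,q)[:2]])
E
```

```text
local TCP -0.131 -0.3545 0.2041 yaw 0.0764 F 0.13 -0.56 -1.32 w 0.0293 28.75
[(0.87, array([ 0.4303, -0.3378,  0.0113])), (0.39, array([5.338e-01, 2.030e-02, 4.000e-04])), (0.82, array([ 0.4291, -0.3405,  0.1445])), (0.89, array([ 0.4296, -0.3354, -0.0017]))]
[(0.47, array([ 0.428 , -0.3365,  0.01  ])), (0.41, array([ 0.5479, -0.1689,  0.1729])), (0.64, array([ 0.4276, -0.3367,  0.1444])), (0.75, array([ 0.4307, -0.3404, -0.0005]))]
```

View pics/s16c.png

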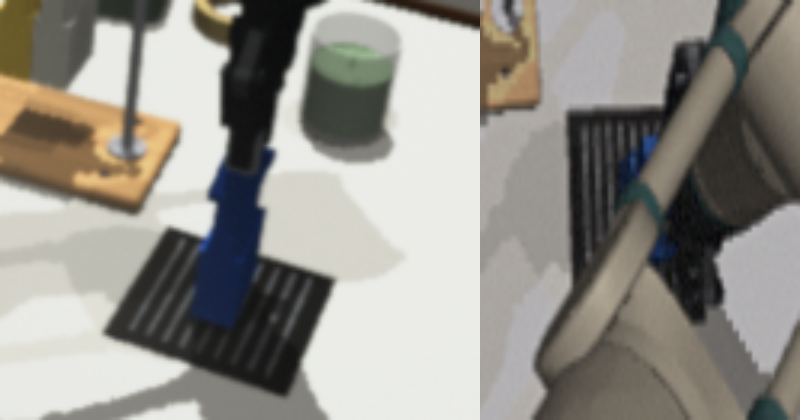

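Emit:
play_rows --pt "0.8 0.1 0 0 0" --pt "0.8 0.08 0 0 0" --pt "0.8 0.05 0 0 0" --pt "0.8 0.03 0 0 0" --pt "0.8 0 0 0 0"

```text
clock: 29.65
position: [0.43, -0.3403, 0.1954]
ee_rot: [0.519, 0.481, 0.519, -0.481]
contact_force: [0.4, 0.0, -1.0]
width: 0.0294
```

Emit:
play_rows --pt "0.8 0.03 0 0 0" --pt "0.8 0 0 0 0" --pt "0.8 0 0 0 0"

```text
clock: 29.95
position: [0.4302, -0.3405, 0.195]
ee_rot: [0.519, 0.481, 0.519, -0.481]
contact_force: [-0.1, -0.5, 0.1]
width: 0.0296
```

```bash
for i in 1 2 3; do python3 st.py scene:s17.png;done
```

```text
local TCP -0.1312 -0.3543 0.195 yaw 0.0764 F -0.14 -0.45 0.14 w 0.0296 29.95
local TCP -0.1311 -0.3543 0.195 yaw 0.0764 F 0.89 -0.67 0.29 w 0.0294 30.0
local TCP -0.1311 -0.3543 0.195 yaw 0.0763 F 0.63 -0.37 -0.53 w 0.0294 30.05
```

Emit:
play_rows --pt "0.8 0.02 0 0 0" --pt "0.8 0 0 0 0" --pt "0.62 0 0 0 0" --pt "0.55 0 0 0 0" --pt "0.45 0 0 0 0" --pt "0.3 0 0 0 0" --pt "0.2 0 0 0 0" --pt "0.2 0 0 0 0" --pt "0.2 -0.2 0 0 0" --pt "0.2 -0.4 0 0 0" --pt "0.2 -0.7 0 0 0" --pt "0.2 -0.8 0 0 0" --pt "0.2 -0.8 0 0 0" --pt "0.2 -0.8 0 0 0" --pt "0.2 -0.8 0 0 0" --pt "0.2 0 0 0 0" --pt "0.2 0 0 0 0"

```text
clock: 31.8
position: [0.4301, -0.3404, 0.3302]
ee_rot: [0.519, 0.481, 0.518, -0.481]
contact_force: [-0.3, -0.2, 0.2]
width: 0.0686
```

```bash
python3 st.py scene:s18.png top:t18.png; python3 tabs.py | grep -E "yellow|white 0.2|red"; python3 - <<'E'
from h import *
for c in('scene','top'): print([(r['conf'],c2w(c,r['location']).round(4)) for q in('blue_pot','blue_grip','mat','wax_pot','candle_jar','stain_dropper') for r in manip.mark_of(c,q)[:1]])
E
```

```text
local TCP -0.1312 -0.3542 0.3302 yaw 0.0763 F -0.36 -0.15 0.16 w 0.0686 31.8
top yellow 0.165 161 med [-0.0094 -0.1441  0.1858] 5-95 [[-0.027, -0.163, 0.181], [0.027, -0.135, 0.19]]
top yellow 0.2 64 med [ 0.0015 -0.1488  0.2249] 5-95 [[-0.013, -0.155, 0.205], [0.014, -0.144, 0.229]]
top white 0.2 57 med [-0.0003 -0.1787  0.2258] 5-95 [[-0.013, -0.185, 0.218], [0.013, -0.151, 0.228]]
top red 0.165 8 med [-0.0024 -0.0409  0.1912] 5-95 [[-0.004, -0.045, 0.181], [0.001, -0.038, 0.196]]
top red 0.2 4 med [-0.0015 -0.0521  0.2103] 5-95 [[-0.003, -0.055, 0.202], [-0.001, -0.047, 0.218]]
scene yellow 0.165 139 med [-0.0133 -0.1519  0.1859] 5-95 [[-0.029, -0.161, 0.183], [0.016, -0.135, 0.195]]
scene yellow 0.2 88 med [-0.0116 -0.1496  0.2193] 5-95 [[-0.015, -0.153, 0.202], [0.008, -0.144, 0.227]]
scene white 0.2 57 med [-0.0026 -0.178   0.224 ] 5-95 [[-0.015, -0.183, 0.208], [0.012, -0.059, 0.227]]
scene red 0.2 4 med [-0.0028 -0.0512  0.2145] 5-95 [[-0.004, -0.055, 0.202], [-0.0, -0.046, 0.215]]
[(0.76, array([ 0.4296, -0.3389,  0.0044])), (0.97, array([ 0.4317, -0.3417,  0.1358])), (0.74, array([ 0.4318, -0.3388, -0.0018])), (0.81, array([ 0.3687, -0.1154,  0.001 ])), (0.62, array([ 6.971e-01, -3.444e-01, -5.000e-04])), (0.91, array([0.3806, 0.1505, 0.0007]))]
[(0.65, array([ 0.4275, -0.334 ,  0.0032])), (0.7, array([ 0.4277, -0.3383,  0.1366])), (0.74, array([ 0.5453, -0.1177,  0.2068])), (0.62, array([ 0.3703, -0.1178, -0.005 ])), (0.55, array([ 6.986e-01, -3.508e-01,  2.000e-04])), (0.52, array([ 0.3821,  0.1462, -0.0025]))]
```

View pics/s18.png

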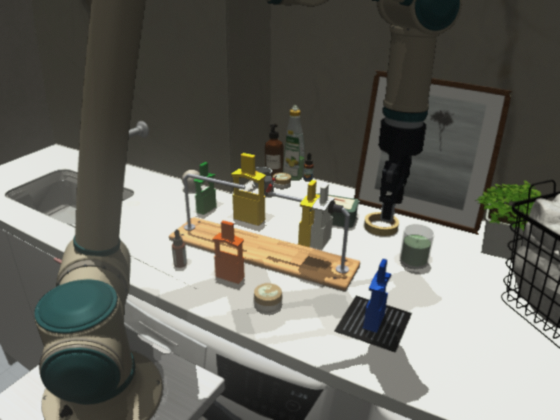

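View pics/t18.png

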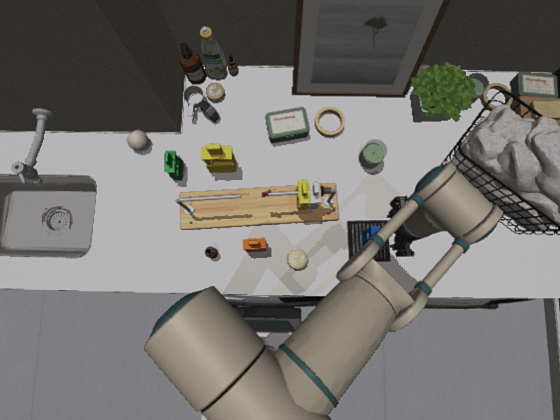

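The pictures show the blue pot upright in the middle of the mat (scene 377,300). White and yellow are on the spare hook (around 312,215), the link is open (around 267,187), and the bystanders are unmoved. Handing in.

```bash
python3 -c "
from rig import manip
print(manip.sign_off())"
```

```text
the job is handed in; nothing more can be done
None
```

The job is done and handed in at about 32 s of the 72 s allowed; no verdict was reported.

- **White and yellow pots:** I pushed both along the bar, over the closed link, with the fingers straddling it. They met the buffer until the wrist force read about 5 N. I estimate the buffer gave about 6 to 8 mm, from the force and the image of the disc, since its travel cannot be read directly.
- **Red link:** I pinched the ball, swung it past centre and let go. It stayed over the spare hook.
- **Blue pot:** I gripped it by its tab, slid it to the gap, lifted it out and lowered it onto the mat until the mat took its weight, then let go.

Last checks before hand-in:

| Item | Measured |
|---|---|
| Blue pot | upright in the picture, at about (0.430, -0.339), underside about 4 mm up; mat centre about (0.430, -0.340) |
| Yellow and white pots | hanging at about y = -149 and -179 mm of the stand, so the buffer is still slightly pressed |
| Link ball | at y = -52 mm, z = 0.213 m, which matches 2.0 rad |
| Wax pot, candle jar, stain dropper | within measurement noise of where they started |
| Gripper | clear of everything, about 100 mm above the blue pot's tab |

One reading disagreed: in the last top view, with the arm over the mat, the network put the mat at a wrong spot on the stand. I discarded it, because the scene view and all earlier readings agree on the mat's place.

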